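# Put the balance weights back in their block

## Robot

A 6-joint arm with a two-finger parallel gripper is mounted at the origin on a cart in front of the work surface, level with it; the furniture and walls round the work are solid. World frame = base frame: x ahead of the robot, y to its left, z up, the work surface at z = 0. Lengths are in m, angles in rad, forces in N, time in s.
With the tool pointing down it reaches from about 0.375 to 0.975 m from the base axis. Payload 3.8 kg.
Tool frame: the origin (TCP) lies midway between the tips of the shut fingers; the grasp point (between the pads) lies 19 mm behind it; z points along the fingers, y is the line along which they close (so a half turn about z gives the same grasp; the last joint's range is limited). The gripper opens to 85 mm and grips with 20 to 120 N. Pads are 22 mm wide; open, the fingers measure 114 mm over their backs; the gripper's body (76 mm by 85 mm) begins 54 mm behind the grasp point. The pads swing forward as they close: fully open they stand 13 mm farther back than shut.
Start: joints at [-1.171, 0.264, 1.604, -0, 1.274, -0.037], TCP at [0.286, -0.612, 0.231] pointing down, gripper open.
Joint ranges: [-2.63, 2.63], [-0.94, 2.18], [0.31, 2.57], [-1.31, 4.45], [0, 2.66], [-2.55, 2.55]. Speed limits (rad/s): [2.57, 2.57, 3.14, 3.14, 3.14, 3.14].

## Interface

Orientations are given as a rotation vector (axis times angle).
In Python, from workcell import status, read_camera, workorder, masks_of gives the robot as it stands.
- The arm moves only by the tool drive_tool, never from a script. Its argument "rows" is a list of rows, each a list of 7 numbers: the turn, a rotation vector about the tool's x, y, z in degrees, then the shift along the tool's x, y, z in m, then the opening, from 0 (shut) to 1 (fully open). In form: [[ax, ay, az, tx, ty, tz, claw], ...]. A call has 1 to 8 rows; each row shifts and turns the commanded pose from where the row before left it, along the tool's axes as they then stand; what a row does not reach is not made up. A row lasts 1/12 s, in which the tool goes at most 41.7 mm and 7.16 degrees, less where a joint would pass 70% of its speed; a pose out of reach is approached as far as the arm can. A call is refused whole if a number of a shift passes 0.0417 or a number of a turn 7.16, either way. A call with a gripper value outside its range is refused whole. The fingers move at their own pace and stop on an object; "force" is the grip in N (left out, the last holds). Time passes only in rows, so rows that do not move let the fingers close. It gives the time, the measured TCP pose, the force, the opening and the grip force at its end, in the units of the state.
- status.read_state(): the state, without advancing time (a new reading comes with each control period).
- read_camera(name): name is "side" or "top"; returns a dict with "color" (400x640x3 uint8, red, green, blue), "intrinsics" (3x3 intrinsics, pixels), "world_from_camera" (4x4, takes a point from camera to world coordinates). Camera axes: x right, y up, looking along -z (the intrinsics and any distortion apply to the point x, -y, -z); pixel columns grow to the right and rows downward; lengths in m; the calibration is good to about 2 mm. A picture is of the moment at which its call begins. There is no depth.
- workorder.finish_job(): hands the job in; it is judged then, once.
Trained networks look in a picture, given as the dict that the camera call returned (one of the last four; its "shot" number tells which), for a name from the list of things; names that differ only in an ending like _2 or _b are one class to them, and where a whole thing is asked for, a point or a joint stands for the part that bears it (a point fixed in the world has none). Each returns a list of dicts, best first, with "score" (0 to 1); they miss things now and then, are a little off and sometimes report something else, mostly with a low value. They report only what shows in the picture. A call takes as long as a camera call. They do not tell look-alikes from the thing itself.
- masks_of(picture, name): "mask" (400x640 bool, what is visible of it) and "bbox" ([left, top, right, bottom] in pixels, round what is visible of it).
The state is a dict: "time": time; "q": joint angles; "joint_vel": joint speeds; "joint_torque": joint torques, N m; "tool_pos": TCP position; "tcp_rot": TCP orientation; "wrist_force": force on the tool from outside, world axes, zero at the start; "torque": the same for the moment, N m; "width": opening from 0.0 (shut) to 1.0 (fully open); "grip_force": force on a finger pad.
Only numpy, scipy, OpenCV 4.12 (cv2) and the standard library are available. Lean on these libraries where they do the work, as an engineer would, in place of code of your own. Each camera call takes 0.05 s, during which the arm holds its last target. There are 200 camera calls.

## Task

The balance has been checked and the five brass weights are still scattered about the bench: put them back into the wooden block in order of size, each upright and right down in the well that was made for it, the largest at the end with the largest well. Set them in gently, do not drop them, and leave the glass flask standing where it is.

Things in the scene. Friction and masses are not known exactly. Their poses are not given: they have to be found in the camera images.
- weight_a: the largest of five brass balance weights (500 g): an upright cylinder 50 mm in diameter and 24 mm high, then a neck 18 mm in diameter and 5 mm high, then a round knob 25 mm in diameter and 14 mm high to take it by; 43 mm high in all. It stands upright on the bench. Origin: centre of its underside; z up its axis.
- weight_b: the second largest of five brass balance weights (200 g): an upright cylinder 38 mm in diameter and 15 mm high, then a neck 14 mm in diameter and 5 mm high, then a round knob 20 mm in diameter and 13 mm high to take it by; 33 mm high in all. It stands upright on the bench. Origin: centre of its underside; z up its axis.
- weight_c: the middle-sized of five brass balance weights (100 g): an upright cylinder 29 mm in diameter and 13 mm high, then a neck 11 mm in diameter and 4 mm high, then a round knob 16 mm in diameter and 12 mm high to take it by; 29 mm high in all. It stands upright on the bench. Origin: centre of its underside; z up its axis.
- weight_d: the second smallest of five brass balance weights (50 g): an upright cylinder 22 mm in diameter and 11 mm high, then a neck 9 mm in diameter and 4 mm high, then a round knob 13 mm in diameter and 11 mm high to take it by; 26 mm high in all. It stands upright on the bench. Origin: centre of its underside; z up its axis.
- weight_e: the smallest of five brass balance weights (20 g): an upright cylinder 15 mm in diameter and 8 mm high, then a neck 7.5 mm in diameter and 3.5 mm high, then a round knob 10.5 mm in diameter and 9 mm high to take it by; 20.5 mm high in all. It stands upright on the bench. Origin: centre of its underside; z up its axis.
- block: dark hardwood block 243 x 78 x 30 mm, fixed, at any yaw. Origin: centre of its underside; x along it, z up. Five round wells with green felt floors in a row on its centre line, 7 mm deep (floor at z = 23 mm), 3 mm bevel at the mouth: diameter 56 mm at x = +82 mm (for weight_a), 44 at +24 (b), 35 at -23 (c), 28 at -62 (d), 21 at -99 (e). A weight drops loosely into a larger well: not its place.
- flask: a small conical glass flask, 61 mm in diameter at the base and 78 mm high, standing among the weights near the bench's front edge; leave it standing. Origin: centre of its underside.
- lab_tap: the tall fixed swan-neck tap behind the sink, an obstacle: its column stands at x = 0.83, y = 0.14 and its arch comes forward, 0.27 to 0.40 m above the bench, to the outlet at x = 0.63, y = 0.14 (base frame, m). Between the bench's left and right, move the hand and wrist in front of it (x below 0.5).
Things that resemble listed ones, but are neither listed nor needed, are in the scene too. What is shaped like the weight_c but black, blue or turquoise is not meant.

How it is judged:
At the end, for the whole second after the job is handed in: Each of the five weights stands in its own well of the block: its underside centre within 8 mm of the well's centre along and across the block, its foot on the well's floor (20 to 26.5 mm above the block's underside), upright within 0.1 rad, at rest (x of weight_a in the frame of block between 0.074 and 0.09 m and y of weight_a in the frame of block between -0.008 and 0.008 m and z of weight_a in the frame of block between 0.02 and 0.0265 m and angle between each of weight_a, weight_b, weight_c, weight_d, weight_e's own z axis and vertical below 0.1 rad and linear speed of each of weight_a, weight_b, weight_c, weight_d, weight_e below 0.02 m/s and x of weight_b in the frame of block between 0.016 and 0.032 m and y of weight_b in the frame of block between -0.008 and 0.008 m and z of weight_b in the frame of block between 0.02 and 0.0265 m and x of weight_c in the frame of block between -0.031 and -0.015 m and y of weight_c in the frame of block between -0.008 and 0.008 m and z of weight_c in the frame of block between 0.02 and 0.0265 m and x of weight_d in the frame of block between -0.07 and -0.054 m and y of weight_d in the frame of block between -0.008 and 0.008 m and z of weight_d in the frame of block between 0.02 and 0.0265 m and x of weight_e in the frame of block between -0.107 and -0.091 m and y of weight_e in the frame of block between -0.008 and 0.008 m and z of weight_e in the frame of block between 0.02 and 0.0265 m); the robot touches nothing.
It fails at once if a weight is let fall (out of the fingers and faster than 0.6 m/s: a drop of more than about 20 mm) ((linear speed of weight_a above 0.6 m/s and contact force between the fingers and weight_a below 0.05 N) or (linear speed of weight_b above 0.6 m/s and contact force between the fingers and weight_b below 0.05 N) or (linear speed of weight_c above 0.6 m/s and contact force between the fingers and weight_c below 0.05 N) or (linear speed of weight_d above 0.6 m/s and contact force between the fingers and weight_d below 0.05 N) or (linear speed of weight_e above 0.6 m/s and contact force between the fingers and weight_e below 0.05 N)).
It fails at once if the flask is knocked over or shoved more than 30 mm (distance of flask from where it was at the start of the episode above 0.03 m or angle between flask's own z axis and vertical above 0.4 rad).
It also fails if it takes over 120 s, if anything falls off the work surface, if the arm or the gripper's body presses on something with over 40 N, if the wrist force passes 120 N, or if a joint passes its speed limit or range.

## Working session

There is one attempt and no reset: what is moved stays moved. The work goes in short steps, Python scripts to look and compute and a tool call to move; the robot and the scene stay as the last step left them, time stands still between calls to the robot, and variables do not carry over. Pictures are saved under pics/ and viewed, at most 14 in all, crops included, and the job is handed in when it is done.

Besides the shell and the picture viewer there is one more tool, called after "Call:" in YAML: its name, and indented under it one key for each argument. drive_tool: Moves the arm, as the interface text tells. Its arguments: {"type":"object","properties":{"rows":{"type":"array"},"force":{"type":"number"}},"required":["rows"]}

```bash
mkdir -p pics; ls
python3 - <<'E'
from workcell import status, read_camera, workorder, masks_of
import cv2,numpy as np
print(status.read_state())
for n in("top","side"):
    p=read_camera(n); cv2.imwrite(f"pics/{n}0.png",p["color"][:,:,::-1]); print(n,p.keys(),p["intrinsics"].tolist(),np.round(p["world_from_camera"],4).tolist())
    for o in["weight_a","weight_b","weight_c","weight_d","weight_e","block","flask"]:
        print(o,[(round(m["score"],2),list(map(int,m["bbox"])),int(m["mask"].sum())) for m in masks_of(p,o)][:6])
E
```

```text
pics
{'time': 0.0, 'q': array([-1.17090758e+00,  2.64758132e-01,  1.60539114e+00,  2.18640733e-05,
        1.27372731e+00, -3.69151042e-02]), 'joint_vel': array([ 1.31380549e-03,  8.05206493e-05,  1.28457174e-03, -5.01041108e-04,
       -4.25664544e-04, -8.29277138e-04]), 'joint_torque': array([ 1.12318616e-03, -5.15109122e+01, -3.67311609e+01,  6.59872327e-06,
        1.30078092e-02,  9.40837594e-06]), 'tool_pos': array([ 0.28525961, -0.61093474,  0.22994944]), 'tcp_rot': array([-3.06476936e+00, -6.80190813e-01,  6.14800669e-04]), 'wrist_force': array([-0.30891148, -0.08144167, -0.05054998]), 'torque': array([-0.01237008,  0.00285098, -0.019172  ]), 'grip_force': 0.0, 'width': 0.9988957990523298}
top dict_keys(['color', 'intrinsics', 'world_from_camera', 'shot']) [[375.2854646135501, 0.0, 326.0408556834864], [0.0, 375.2854646135501, 195.61167443965087], [0.0, 0.0, 1.0]] [[-0.0176, 0.9788, -0.204, 0.2882], [-0.9998, -0.0163, 0.0079, 0.0057], [0.0044, 0.2041, 0.9789, 1.3153], [0.0, 0.0, 0.0, 1.0]]
weight_a [(0.71, [270, 236, 283, 248], 180), (0.42, [206, 194, 214, 197], 48), (0.42, [1
[... 1332 characters left out ...]
 [357, 319, 365, 332], 143), (0.51, [338, 298, 351, 310], 116)]
weight_c [(0.6, [323, 316, 335, 332], 149), (0.59, [292, 290, 305, 307], 143), (0.58, [363, 229, 383, 246], 236), (0.58, [357, 319, 365, 332], 143), (0.51, [338, 298, 351, 310], 116)]
weight_d [(0.6, [323, 316, 335, 332], 149), (0.59, [292, 290, 305, 307], 143), (0.58, [363, 229, 383, 246], 236), (0.58, [357, 319, 365, 332], 143), (0.51, [338, 298, 351, 310], 116)]
weight_e [(0.6, [323, 316, 335, 332], 149), (0.59, [292, 290, 305, 307], 143), (0.58, [363, 229, 383, 246], 236), (0.58, [357, 319, 365, 332], 143), (0.51, [338, 298, 351, 310], 116)]
block [(0.97, [315, 135, 390, 168], 1267)]
flask [(0.87, [364, 240, 385, 277], 517)]
```

Run:
```python
import cv2
a=cv2.imread("pics/top0.png")[150:280,165:425]; cv2.imwrite("pics/topc.png",cv2.resize(a,None,fx=3,fy=3,interpolation=cv2.INTER_CUBIC))
a=cv2.imread("pics/side0.png")[120:340,270:410]; cv2.imwrite("pics/sidec.png",cv2.resize(a,None,fx=2.7,fy=2.7,interpolation=cv2.INTER_CUBIC))
```

```text
(no output)
```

View pics/topc.png

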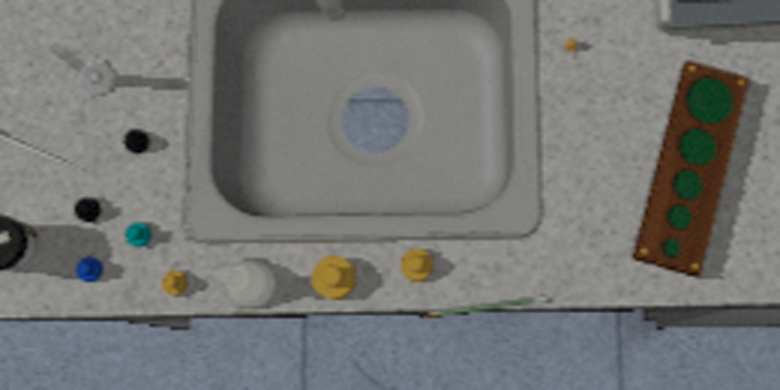

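View pics/sidec.png

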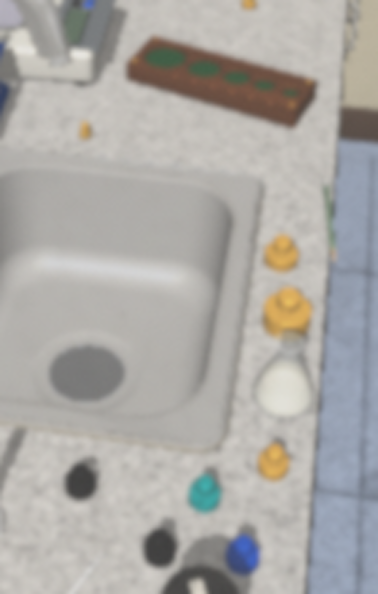

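View pics/side0.png

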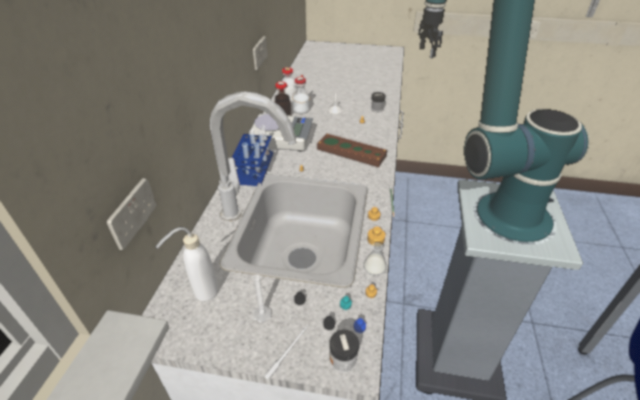

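```bash
cat > h.py <<'E'
from workcell import status, read_camera, workorder, masks_of
import cv2,numpy as np
from scipy.optimize import least_squares
W={'a':(25,24,9,5,12.5,14),'b':(19,15,7,5,10,13),'c':(14.5,13,5.5,4,8,12),'d':(11,11,4.5,4,6.5,11),'e':(7.5,8,3.75,3.5,5.25,9)}
def proj(p,P):
    T=np.linalg.inv(p["world_from_camera"]);q=np.atleast_2d(P)@T[:3,:3].T+T[:3,3]
    u=np.c_[q[:,0],-q[:,1],-q[:,2]]@p["intrinsics"].T
    return u[:,:2]/u[:,2:]
def ray(p,uv,z):
    d=np.linalg.inv(p["intrinsics"])@[uv[0],uv[1],1];d=p["world_from_camera"][:3,:3]@[d[0],-d[1],-d[2]]
    o=p["world_from_camera"][:3,3];return o+d*(z-o[2])/d[2]
def moments(mask):
    m=cv2.moments(mask.astype(np.uint8),True)
    return np.array([m['m10'],m['m01']])/m['m00'],0.5*np.arctan2(2*m['mu11'],m['mu20']-m['mu02']),m['m00']
def sil(p,hulls,s=8):
    "centroid, axis angle, area of union of convex hulls of 3D point sets (supersampled)"
    Q=[proj(p,h) for h in hulls];o=np.floor(np.vstack(Q).min(0))-2;n=np.ceil(np.vstack(Q).max(0)-o+2).astype(int)*s
    im=np.zeros((n[1],n[0]),np.uint8)
    for q in Q: cv2.fillConvexPoly(im,cv2.convexHull(np.round(((q-o+.5)*s-.5)*16).astype(np.int32)),1,shift=4)
    c,a,A=moments(im);return (c+.5)/s-.5+o,a,A/s/s
def weight(n,x,y,z=0):
    r1,h1,r2,h2,r3,h3=W[n];t=np.linspace(0,6.283,40)
    cyl=lambda r,a,b:np.vstack([np.c_[x+r*np.cos(t)/1e3,y+r*np.sin(t)/1e3,0*t+z+k/1e3] for k in(a,b)])
    H=h1+h2
    kn=np.vstack([np.c_[x+r3*np.sin(f)*np.cos(t)/1e3,y+r3*np.sin(f)*np.sin(t)/1e3,0*t+z+(H+h3/2-h3/2*np.cos(f))/1e3] for f in np.linspace(0.1,3.04,9)])
    return [cyl(r1,0,h1),cyl(r2,h1,H),kn]
def block(x,y,w):
    c,s=np.cos(w),np.sin(w);P=np.array([[a*.1215,b*.039,k*.03] for a in(-1,1) for b in(-1,1) for k in(0,1)])
    return [np.c_[x+c*P[:,0]-s*P[:,1],y+s*P[:,0]+c*P[:,1],P[:,2]]]
def gold(p):
    h=cv2.cvtColor(p["color"],cv2.COLOR_RGB2HSV);m=((h[...,0]>12)&(h[...,0]<32)&(h[...,1]>110)&(h[...,2]>90)).astype(np.uint8)
    n,L,S,C=cv2.connectedComponentsWithStats(m);return [(C[i],int(S[i,4]),L==i) for i in range(1,n) if S[i,4]>=6]
E
python3 - <<'E'
from h import *
for n in("top","side"):
    p=read_camera(n)
    for c,A,m in gold(p): print(n,np.round(c,1),A,np.round(ray(p,c,.012),3))
    h=cv2.cvtColor(p["color"],cv2.COLOR_RGB2HSV)
    b=masks_of(p,"block")[0]["mask"];print(moments(b))
    g=((h[...,0]>45)&(h[...,0]<90)&(h[...,1]>90)&cv2.dilate(b.astype(np.uint8),np.ones((5,5)))>0).astype(np.uint8)
    k,L,S,C=cv2.connectedComponentsWithStats(g)
    for i in range(1,k):print(' well',C[i],S[i,4],np.round(ray(p,C[i],.027),4))
    f=masks_of(p,"flask")
    if f:print('flask',np.round(ray(p,moments(f[0]["mask"])[0],.03),3))
im=cv2.imread("pics/top0.png");cv2.imwrite("pics/topr.png",cv2.resize(im[100:300,380:640],None,fx=3,fy=3,interpolation=cv2.INTER_CUBIC))
E
```

```text
top [503.6 103.3] 7 [ 0.902 -0.676  0.012]
top [355.  164.8] 10 [ 0.672 -0.111  0.012]
top [411.5 177. ] 6 [ 0.623 -0.313  0.012]
top [458.9 209.2] 32 [ 0.503 -0.472  0.012]
top [303.5 237.9] 88 [0.411 0.076 0.012]
top [379.1 233.1] 8 [ 0.423 -0.187  0.012]
top [275.8 242.2] 165 [0.398 0.172 0.012]
top [222.6 243.9] 50 [0.395 0.355 0.012]
(array([395.28769716, 205.56719243]), np.float64(-1.319232206513626), 1585.0)
 well [401.08379888 183.18994413] 179 [ 0.5971 -0.2707  0.027 ]
 well [397.06422018 198.62385321] 109 [ 0.5417 -0.2534  0.027 ]
 well [393.91044776 211.08955224] 67 [ 0.4977 -0.2399  0.027 ]
 well [391.11627907 221.88372093] 43 [ 0.4601 -0.2282  0.027 ]
 well [388.27272727 232.04545455] 22 [ 0.4251 -0.2165  0.027 ]
flask [0.392 0.263 0.03 ]
side [361.9 120.1] 10 [ 0.505 -0.467  0.012]
side [377.8 158.3] 6 [ 0.422 -0.21   0.012]
side [301.3 167.8] 6 [ 0.674 -0.108  0.012]
side [373.8 213.8] 101 [0.413 0.079 0.012]
side [375.8 235.2] 213 [0.4   0.167 0.012]
side [370.8 290.8] 95 [0.398 0.358 0.012]
(array([352.10313216, 150.16348358]), np.float64(0.258970374468846), 1309.0)
flask [0.395 0.278 0.03 ]
```

View pics/topr.png

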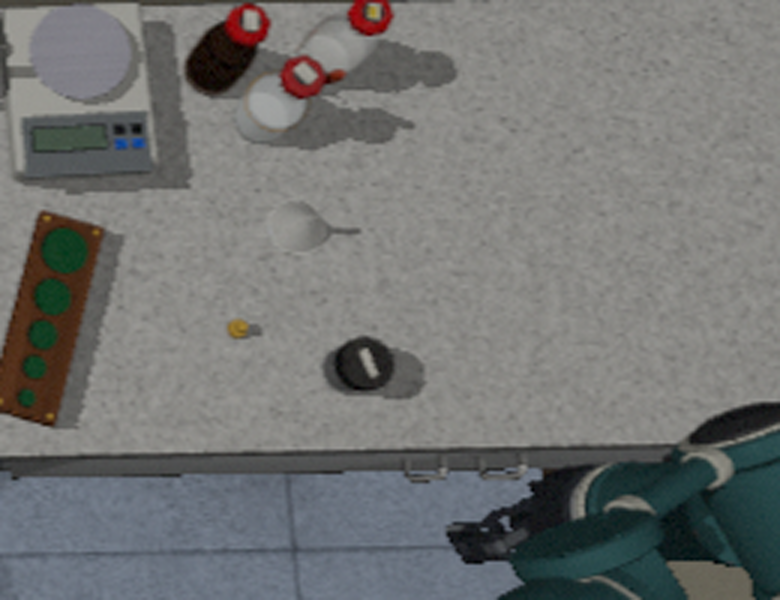

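Run:
```python
from h import *
P=[read_camera(n) for n in("top","side")]
G=[gold(p) for p in P]
g0={'a':(.399,.17),'b':(.412,.077),'c':(.396,.356),'d':(.503,-.47),'e':(.672,-.11)}
for n,x0 in g0.items():
    ob=[min(g,key=lambda t:np.hypot(*(t[0]-sil(p,weight(n,*x0))[0]))) for p,g in zip(P,G)]
    f=lambda x,ks:np.hstack([sil(P[k],weight(n,*x))[0]-ob[k][0] for k in ks])
    r=[least_squares(f,x0,args=(ks,),diff_step=3e-3).x for ks in((0,1),(0,),(1,))]
    print(n,np.round(r,4).tolist(),'res',np.round(f(r[0],(0,1)),2),[o[1] for o in ob],[round(sil(p,weight(n,*r[0]))[2]) for p in P])
B=[moments(masks_of(p,"block")[0]["mask"]) for p in P]
def f(x,ks):
    o=[]
    for k in ks:
        c,a,A=sil(P[k],block(*x));o+=[*(c-B[k][0]),30*((a-B[k][1]+1.57)%3.1416-1.57)]
    return o
for ks in((0,1),(0,),(1,)):
    r=least_squares(f,(.52,-.245,1.3),args=(ks,),diff_step=3e-3);print('block',np.round(r.x,4),np.round(r.fun,2))
# wells fit from top picture (felt at .023-.03)
from scipy.spatial.transform import Rotation
h=cv2.cvtColor(P[0]["color"],cv2.COLOR_RGB2HSV)
wu=np.array([[401.08,183.19],[397.06,198.62],[393.91,211.09],[391.12,221.88],[388.27,232.05]]);wx=np.array([82,24,-23,-62,-99])/1e3
def fw(x):
    c,s=np.cos(x[2]),np.sin(x[2]);return (proj(P[0],np.c_[x[0]+c*wx,x[1]+s*wx,0*wx+.0265])-wu).ravel()
r=least_squares(fw,(.52,-.245,1.3));print('wells',np.round(r.x,4),np.round(r.fun,2))
```

```text
a [[0.3997, 0.1693], [0.3984, 0.1714], [0.4005, 0.1665]] res [ 0.59 -0.37  0.22  0.74] [167, 213] [183, 296]
b [[0.4124, 0.076], [0.4118, 0.0762], [0.4129, 0.0756]] res [ 0.06 -0.17  0.14  0.11] [89, 101] [101, 144]
c [[0.3972, 0.3554], [0.396, 0.3566], [0.3978, 0.3544]] res [ 0.37 -0.33  0.2   0.35] [49, 94] [66, 135]
d [[0.5046, -0.4741], [0.5042, -0.4743], [0.5051, -0.4728]] res [-0.1  -0.11  0.14 -0.14] [31, 10] [39, 32]
e [[0.5392, -0.1479], [0.6739, -0.1121], [0.4229, -0.2174]] res [ 11.32  36.26 -35.46   7.98] [10, 6] [17, 24]
block [ 0.5199 -0.2465 -0.299 ] [-0.4  -0.43  0.12  0.53 -0.6  -0.23]
block [ 0.5183 -0.2478 -0.2954] [-0.  0. -0.]
block [ 0.5215 -0.2423 -0.3119] [0.02 0.   0.  ]
wells [ 0.5193 -0.2465 -0.304 ] [ 0.06 -0.1   0.06 -0.11 -0.1   0.12 -0.1   0.    0.08  0.08]
```

Call:
drive_tool:
  rows:
    - [0,0,-6.9,0,0,0,1]
    - [0,0,-6.9,0,0,0,1]
    - [0,0,-6.9,0,0,0,1]
    - [0,0,-6.9,0,0,0,1]
    - [0,0,-6.9,0,0,0,0.6]
    - [0,0,-6.9,0,0,0,0.5]
    - [0,0,-6.9,0,0,0,0.5]
    - [0,0,-6.9,0,0,0,0.5]

```text
time: 1.97
tool_pos: [0.2856, -0.6116, 0.2313]
tcp_rot: [2.397, 2.031, -0.0]
wrist_force: [-0.2, 0.5, -0.5]
width: 0.504
grip_force: 0.0
```

Call:
drive_tool:
  rows:
    - [0,0,-6.9,0,0,0,0.5]
    - [0,0,-6.9,0,0,0,0.5]
    - [0,0,-6.9,0,0,0,0.5]
    - [0,0,-6.9,0,0,0,0.5]
    - [0,0,-6.9,0,0,0,0.5]
    - [0,0,-6.9,0,0,0,0.5]
    - [0,0,-6.9,0,0,0,0.5]
    - [0,0,-6.9,0,0,0,0.5]

```text
time: 2.63
tool_pos: [0.2856, -0.6116, 0.2313]
tcp_rot: [-1.183, -2.91, -0.0]
wrist_force: [-0.1, -0.3, -0.0]
width: 0.497
grip_force: 0.0
```

Call:
drive_tool:
  rows:
    - [0,0,-6.9,0,0,0,0.5]
    - [0,0,-6.9,0,0,0,0.5]
    - [0,0,-6.9,0,0,0,0.5]
    - [0,0,-6.9,0,0,0,0.5]
    - [0,0,0,0,0,0,0.5]

```text
time: 3.05
tool_pos: [0.2855, -0.6116, 0.2313]
tcp_rot: [-0.459, -3.108, -0.0]
wrist_force: [-0.2, 0.5, 0.1]
width: 0.498
grip_force: 0.0
```

```bash
cat >> h.py <<'E'
from scipy.spatial.transform import Rotation as R
BX,BY,BW=.5193,-.2465,-.302
WELL={'a':.082,'b':.024,'c':-.023,'d':-.062,'e':-.099}
POS={'a':(.399,.1705),'b':(.4121,.0761),'c':(.3966,.3560),'d':(.5045,-.4738),'e':(.6742,-.1105)}
def well(n): return np.array([BX+WELL[n]*np.cos(BW),BY+WELL[n]*np.sin(BW)])
def go(x,y,z):
    s=status.read_state();M=R.from_rotvec(s["tcp_rot"]).as_matrix()
    c,sn=np.cos(BW),np.sin(BW);D=np.array([[-c,-sn,0],[-sn,c,0],[0,0,-1]]).T
    D=np.c_[[-c,-sn,0],[-sn,c,0],[0,0,-1]]
    print('t',round(s["time"],2),'tcp',np.round(s["tool_pos"],4),'shift mm',np.round(D.T@(np.array([x,y,z])-s["tool_pos"])*1e3,1),'turn deg',np.round(np.degrees(R.from_matrix(M.T@D).as_rotvec()),2),'w',round(s["width"],3),'grip',round(s["grip_force"],1),'F',np.round(s["wrist_force"],1))
E
python3 - <<'E'
from h import *
go(*POS['d'],.15)
p=read_camera('side')
print(gold(p)[0][:2]); 
c,s=np.cos(BW),np.sin(BW)
for n,q in POS.items():
    d=np.array(q)-[BX,BY];print(n,'tool-axis coords mm',np.round([-(c*d[0]+s*d[1])*1e3,(-s*d[0]+c*d[1])*1e3],1),'well',-WELL[n]*1e3)
def f(x): return sil(p,weight('e',*x))[0]-[301.3,167.8]
print(least_squares(f,(.67,-.11),diff_step=3e-3).x)
E
```

```text
t 3.05 tcp [ 0.2855 -0.6116  0.2313] shift mm [-168.1  196.7   81.3] turn deg [-0.  -0.   0.5] w 0.498 grip 0.0 F [-0.2  0.5  0.1]
(array([361.9, 120.1]), 10)
a tool-axis coords mm [238.9 362.3] well -82.0
b tool-axis coords mm [198.3 276.1] well -24.0
c tool-axis coords mm [296.3 538.7] well 23.0
d tool-axis coords mm [ -53.5 -221.4] well 62.0
e tool-axis coords mm [-107.4  175.9] well 99.0
[ 0.67542479 -0.11435685]
```

Call:
drive_tool:
  rows:
    - [0,0,0.5,-0.024,0.0281,0.01,0.5]
    - [0,0,0,-0.024,0.0281,0.01,0.5]
    - [0,0,0,-0.024,0.0281,0.01,0.5]
    - [0,0,0,-0.024,0.0281,0.01,0.5]
    - [0,0,0,-0.024,0.0281,0.01,0.5]
    - [0,0,0,-0.024,0.0281,0.01,0.5]
    - [0,0,0,-0.024,0.0281,0.01,0.5]
    - [0,0,0,0,0,0.03,0.5]

```text
time: 3.77
tool_pos: [0.513, -0.4725, 0.1359]
tcp_rot: [0.474, 3.095, -0.005]
wrist_force: [1.2, -1.4, 1.7]
width: 0.5
grip_force: 0.0
```

Call:
drive_tool:
  rows:
    - [0,0,0,0,0,0.03,0.5]
    - [0,0,0,0,0,0.03,0.5]
    - [0,0,0,0,0,0.02,0.5]
    - [0,0,0,0,0,0,0.5]
    - [0,0,0,0,0,0,0.5]

```text
time: 4.18
tool_pos: [0.5038, -0.4731, 0.0496]
tcp_rot: [-0.48, -3.102, -0.003]
wrist_force: [0.1, 0.4, -0.5]
width: 0.501
grip_force: 0.0
```

Run:
```python
from h import *
go(*POS['d'],.013)
p=read_camera('side');cv2.imwrite('pics/s1.png',cv2.resize(p["color"][80:180,300:440,::-1],None,fx=5,fy=5,interpolation=cv2.INTER_CUBIC))
```

```text
t 4.18 tcp [ 0.5038 -0.4731  0.0496] shift mm [-0.9 -0.4 36.6] turn deg [ 0.1  -0.19 -0.29] w 0.501 grip 0.0 F [ 0.1  0.4 -0.5]
```

View pics/s1.png

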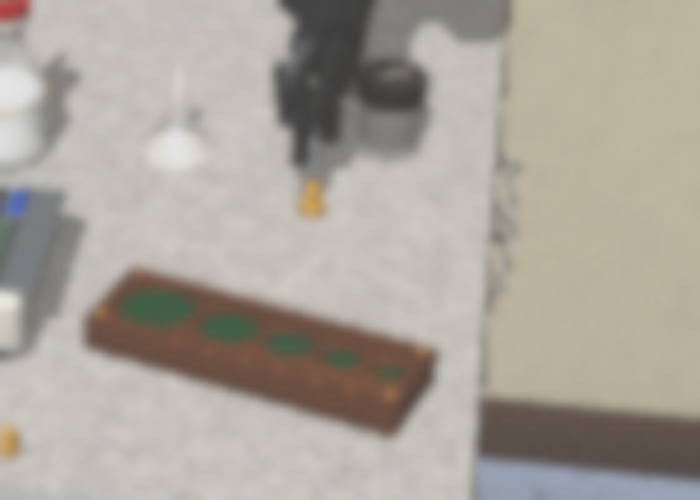

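Call:
drive_tool:
  rows:
    - [0,0,-0.3,-0.001,0,0.018,0.5]
    - [0,0,0,0,0,0.018,0.5]
    - [0,0,0,0,0,0,0.5]
    - [0,0,0,0,0,0,0]
    - [0,0,0,0,0,0,0]
    - [0,0,0,0,0,0,0]
    - [0,0,0,0,0,0,0]
    - [0,0,0,0,0,0,0]
  force: 40

```text
time: 4.9
tool_pos: [0.5069, -0.4757, 0.0177]
tcp_rot: [0.469, 3.103, -0.004]
wrist_force: [0.1, 1.1, 6.1]
width: 0.118
grip_force: 39.2
```

Run:
```python
from h import *
go(*well('d'),.10)
```

```text
t 4.9 tcp [ 0.5069 -0.4757  0.0177] shift mm [118.4 222.5 -82.3] turn deg [-0.1   0.2   0.12] w 0.118 grip 39.2 F [0.1 1.1 6.1]
```

Call:
drive_tool:
  rows:
    - [0,0,0,0,0,-0.015,0]
    - [0,0,0,0,0,-0.03,0]
    - [0,0,0,0,0,-0.035,0]
    - [0,0,0,0,0,0,0]
    - [0,0,0,0,0,0,0]

```text
time: 5.32
tool_pos: [0.5076, -0.4765, 0.1]
tcp_rot: [0.468, 3.101, -0.007]
wrist_force: [0.4, 0.6, -1.4]
width: 0.122
grip_force: 39.1
```

Run:
```python
from h import *
go(*well('d'),.10)
ims=[]
for n in('side','top'):
    p=read_camera(n);s=status.read_state();u=proj(p,s["tool_pos"])[0];print(n,u)
    r,c=int(u[1]),int(u[0]);ims.append(cv2.resize(p["color"][r-25:r+25,c-35:c+35,::-1],(560,400),interpolation=cv2.INTER_CUBIC)[:,:390])
    for c,A,m in gold(p): print(np.round(c,1),A)
cv2.imwrite('pics/s2.png',np.hstack(ims))
```

```text
t 5.32 tcp [ 0.5076 -0.4765  0.1   ] shift mm [119.2 223.    0. ] turn deg [-0.2   0.37  0.13] w 0.122 grip 39.1 F [ 0.4  0.6 -1.4]
side [363.12251638  99.55008795]
[363.3 102.1] 9
[377.5 158. ] 6
[373.9 213.8] 102
[375.8 235.1] 211
[370.8 290.8] 95
top [468.19852173 204.25402765]
[503.6 103.3] 7
[355.  164.8] 10
[395.  172.5] 6
[411.7 177. ] 7
[465.8 206.7] 10
[303.5 237.9] 88
[379.1 233.1] 8
[275.8 242.2] 165
[396.1 238.3] 7
[222.7 243.9] 51
```

View pics/s2.png

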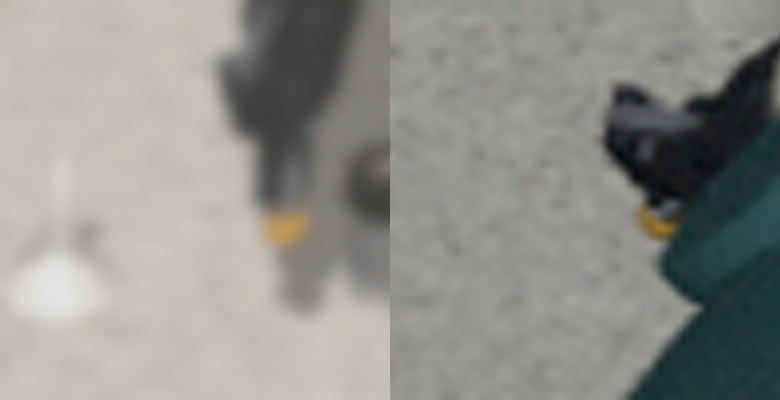

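```bash
cat >> h.py <<'E'
def held(n,zf):
    "position of a held weight from its visible foot cylinder, foot at zf"
    s=status.read_state()
    c,sn=np.cos(BW),np.sin(BW);D=np.c_[[-c,-sn],[-sn,c]]
    for cam in('side','top'):
        p=read_camera(cam);h=cv2.cvtColor(p["color"],cv2.COLOR_RGB2HSV).astype(float)
        x0=s["tool_pos"][:2];u0,_,A=sil(p,weight(n,*x0,zf)[:1])
        f=lambda x,u:sil(p,weight(n,*x,zf)[:1])[0]-u
        g=((h[...,0]>10)&(h[...,0]<34)&(h[...,1]>70)&(h[...,2]>60)).astype(np.uint8)
        k,L,S,C=cv2.connectedComponentsWithStats(g)
        i=min(range(1,k),key=lambda i:np.hypot(*(C[i]-u0)));w=(L==i)
        x=least_squares(f,x0,args=(C[i],),diff_step=3e-3).x
        print(cam,'px',np.round(C[i]-u0,1),S[i].tolist(),'model area',round(A),'pos',np.round(x,4),'minus tcp in tool axes mm',np.round(D.T@(x-x0)*1e3,1))
E
python3 - <<'E'
from h import *
held('d',.0823)
E
```

```text
side px [0.7 1.5] [362, 102, 5, 4, 19] model area 27 pos [ 0.5014 -0.4624] minus tcp in tool axes mm [ 7.2 10. ]
top px [-2.4  2.5] [463, 205, 5, 5, 13] model area 44 pos [ 0.4971 -0.4653] minus tcp in tool axes mm [10.5  6. ]
```

Call:
drive_tool:
  rows:
    - [0,0,0,0.009,0.0159,0,0]
    - [0,0.2,0,0.0169,0.0319,0,0]
    - [0,0.2,0,0.0169,0.0319,0,0]
    - [0,0,0,0.0169,0.0319,0,0]
    - [0,0,0,0.0169,0.0319,0,0]
    - [0,0,0,0.0169,0.0319,0,0]
    - [0,0,0,0.014,0.0319,0,0]
    - [0,0,0,0.009,0.0159,0,0]

```text
time: 6.18
tool_pos: [0.4576, -0.2226, 0.0937]
tcp_rot: [-0.466, -3.095, -0.006]
wrist_force: [0.1, -0.4, 0.1]
width: 0.121
grip_force: 39.1
```

Call:
drive_tool:
  rows:
    - [0,0,0,0,0,0,0]
    - [0,0,0,0,0,0,0]
    - [0,0,0,0,0,0,0]
    - [0,0,0,0,0,0,0]

```text
time: 6.52
tool_pos: [0.4605, -0.2279, 0.0956]
tcp_rot: [-0.469, -3.099, -0.001]
wrist_force: [-0.5, -0.1, -0.2]
width: 0.123
grip_force: 39.1
```

Run:
```python
from h import *
go(*well('d'),.10)
ims=[]
for n in('side','top'):
    p=read_camera(n);s=status.read_state();u=proj(p,s["tool_pos"])[0];print(n,u)
    r,c=int(u[1]),int(u[0]);im=cv2.resize(p["color"][r-25:r+25,c-25:c+25,::-1],(390,390),interpolation=cv2.INTER_CUBIC)
    ims.append(im)
cv2.imwrite('pics/s3.png',np.hstack(ims))
held('d',status.read_state()["tool_pos"][2]-.0177)
```

```text
t 6.52 tcp [ 0.4605 -0.2279  0.0956] shift mm [ 0.3 -0.3 -4.4] turn deg [-0.02 -0.4   0.08] w 0.123 grip 39.1 F [-0.5 -0.1 -0.2]
side [369.16512252 134.0761351 ]
top [394.69048192 218.91650921]
side px [0.7 0.6] [367, 136, 6, 5, 26] model area 36 pos [ 0.4577 -0.2247] minus tcp in tool axes mm [3.6 2.3]
top px [2.  6.6] [396, 226, 1, 1, 1] model area 41 pos [ 0.4386 -0.2332] minus tcp in tool axes mm [ 19.4 -11.6]
```

View pics/s3.png

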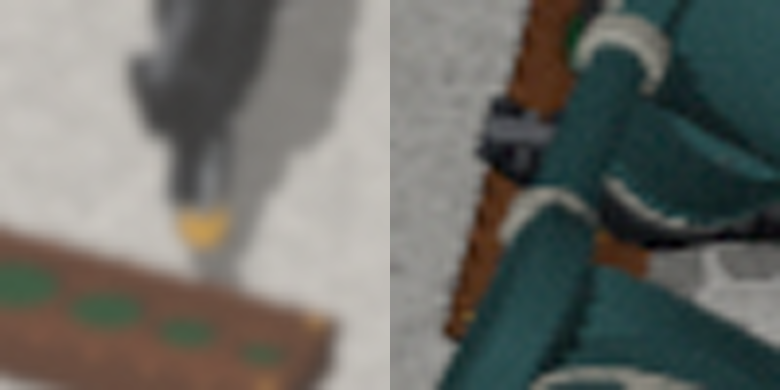

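Call:
drive_tool:
  rows:
    - [0,-0.4,0,-0.0022,0,0.015,0]
    - [0,0,0,0,0,0.015,0]
    - [0,0,0,0,0,0.01,0]
    - [0,0,0,0,0,0,0]
    - [0,0,0,0,0,0,0]
    - [0,0,0,0,0,0,0]
    - [0,0,0,0,0,0,0]
    - [0,0,0,0,0,0,0]

```text
time: 7.38
tool_pos: [0.463, -0.2279, 0.0568]
tcp_rot: [0.469, 3.105, -0.001]
wrist_force: [-0.7, 0.3, -1.3]
width: 0.119
grip_force: 39.1
```

Run:
```python
from h import *
go(*well('d'),.041)
held('d',status.read_state()["tool_pos"][2]-.0177)
go(*well('d'),.041)
```

```text
t 7.38 tcp [ 0.463  -0.2279  0.0568] shift mm [ 2.7 -1.1 15.8] turn deg [-0.02  0.1   0.13] w 0.119 grip 39.1 F [-0.7  0.3 -1.3]
side px [6.7 3.3] [374, 150, 1, 1, 1] model area 35 pos [ 0.4384 -0.211 ] minus tcp in tool axes mm [28.4  8.8]
top px [-12.3   4.8] [376, 218, 8, 17, 34] model area 38 pos [ 0.4472 -0.185 ] minus tcp in tool axes mm [27.8 36.2]
t 7.48 tcp [ 0.4627 -0.2277  0.0565] shift mm [ 2.4 -1.1 15.5] turn deg [-0.02  0.07  0.13] w 0.119 grip 39.1 F [-0.7  0.5 -0.8]
```

Call:
drive_tool:
  rows:
    - [0,0,0,0,-0.001,0.005,0]
    - [0,0,0,0,0,0.004,0]
    - [0,0,0,0,0,0.003,0]
    - [0,0,0,0,0,0.003,0]
    - [0,0,0,0,0,0,0]
    - [0,0,0,0,0,0,0]

```text
time: 7.98
tool_pos: [0.4619, -0.2282, 0.0408]
tcp_rot: [-0.469, -3.106, -0.001]
wrist_force: [-0.9, 0.9, 2.9]
width: 0.12
grip_force: 39.5
```

Run:
```python
from h import *
go(*well('d'),.041)
```

```text
t 7.98 tcp [ 0.4619 -0.2282  0.0408] shift mm [ 1.8 -0.4 -0.2] turn deg [ 0.01 -0.03  0.13] w 0.12 grip 39.5 F [-0.9  0.9  2.9]
```

Call:
drive_tool:
  rows:
    - [0,0,0,0,0,0,0.2]
    - [0,0,0,0,0,0,0.5]
    - [0,0,0,0,0,0,0.5]
    - [0,0,0,0,0,0,0.5]
    - [0,0,0,0,0,-0.03,0.5]
    - [0,0,0,0,0,-0.04,0.5]
    - [0,0,0,0,0,-0.01,0.5]
    - [0,0,0,0,0,0,0.5]

```text
time: 8.65
tool_pos: [0.4652, -0.2302, 0.1254]
tcp_rot: [0.468, 3.098, -0.005]
wrist_force: [1.0, 0.6, 0.2]
width: 0.503
grip_force: 0.0
```

Run:
```python
from h import *
go(*POS['e'],.12)
p=read_camera('side');u=proj(p,[*well('d'),.03])[0];print(u,[ (np.round(c,1),A) for c,A,m in gold(p)])
r,c=int(u[1]),int(u[0]);cv2.imwrite('pics/s4.png',cv2.resize(p["color"][r-40:r+40,c-70:c+50,::-1],None,fx=5,fy=5,interpolation=cv2.INTER_CUBIC))
```

```text
t 8.65 tcp [ 0.4652 -0.2302  0.1254] shift mm [-163.9  176.5    5.4] turn deg [-0.11  0.51  0.13] w 0.503 grip 0.0 F [1.  0.6 0.2]
[367.86997619 150.19440785] [(array([367.9, 149.7]), 58), (array([377.7, 158. ]), 7), (array([373.9, 213.8]), 102), (array([375.8, 235.2]), 213), (array([370.8, 290.8]), 95)]
```

View pics/s4.png

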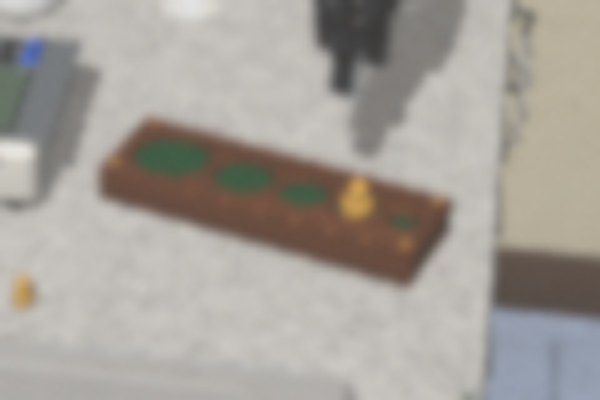

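Call:
drive_tool:
  rows:
    - [0,0.5,0,-0.014,0.015,0,0.5]
    - [0,0,0,-0.027,0.0285,0,0.5]
    - [0,0,0,-0.027,0.0285,0,0.5]
    - [0,0,0,-0.027,0.0285,0,0.5]
    - [0,0,0,-0.027,0.0285,0,0.5]
    - [0,0,0,-0.027,0.0285,0,0.5]
    - [0,0,0,-0.016,0.0165,0,0.4]
    - [0,0,0,0,0,0.02,0.4]

```text
time: 9.37
tool_pos: [0.6774, -0.1083, 0.1016]
tcp_rot: [-0.464, -3.107, -0.003]
wrist_force: [1.5, -1.2, -0.5]
width: 0.396
grip_force: 0.0
```

Call:
drive_tool:
  rows:
    - [0,0,0,0,0,0.03,0.4]
    - [0,0,0,0,0,0.03,0.4]
    - [0,0,0,0,0,0,0.4]
    - [0,0,0,0,0,0,0.4]
    - [0,0,0,0,0,0,0.4]
    - [0,0,0,0,0,0,0.4]
    - [0,0,0,0,0,0,0.4]

```text
time: 9.95
tool_pos: [0.6721, -0.1112, 0.0421]
tcp_rot: [-0.469, -3.102, -0.002]
wrist_force: [0.2, -1.1, 0.2]
width: 0.402
grip_force: 0.0
```

Run:
```python
from h import *
go(.6745,-.113,.011)
```

```text
t 9.95 tcp [ 0.6721 -0.1112  0.0421] shift mm [-2.9 -1.  31.1] turn deg [ 0.02 -0.26  0.11] w 0.402 grip 0.0 F [ 0.2 -1.1  0.2]
```

Call:
drive_tool:
  rows:
    - [0,-0.2,0,-0.0029,-0.001,0.01,0.4]
    - [0,0,0,0,0,0.01,0.4]
    - [0,0,0,0,0,0.007,0.4]
    - [0,0,0,0,0,0,0.4]
    - [0,0,0,0,0,0,0.4]
    - [0,0,0,0,0,0,0.4]

```text
time: 10.45
tool_pos: [0.6723, -0.1124, 0.0121]
tcp_rot: [-0.468, -3.1, -0.001]
wrist_force: [0.0, -0.0, 0.3]
width: 0.403
grip_force: 0.0
```

Run:
```python
from h import *
go(.6745,-.113,.011)
```

```text
t 10.45 tcp [ 0.6723 -0.1124  0.0121] shift mm [-2.3  0.1  1.1] turn deg [-0.   -0.34  0.13] w 0.403 grip 0.0 F [ 0.  -0.   0.3]
```

Call:
drive_tool:
  rows:
    - [0,-0.3,0,-0.002,0,0.001,0.4]
    - [0,0,0,0,0,0,0.4]
    - [0,0,0,0,0,0,0.2]
    - [0,0,0,0,0,0,0]
    - [0,0,0,0,0,0,0]
    - [0,0,0,0,0,0,0]
    - [0,0,0,0,0,0,0]
  force: 35

```text
time: 11.03
tool_pos: [0.6747, -0.113, 0.0118]
tcp_rot: [0.469, 3.106, 0.0]
wrist_force: [-0.0, -0.4, 0.8]
width: 0.091
grip_force: 34.1
```

Run:
```python
from h import *
go(.6745,-.113,.011)
```

```text
t 11.03 tcp [ 0.6747 -0.113   0.0118] shift mm [ 0.2 -0.   0.8] turn deg [0.   0.03 0.13] w 0.091 grip 34.1 F [-0.  -0.4  0.8]
```

Call:
drive_tool:
  rows:
    - [0,0,0,0,0,-0.015,0]
    - [0,0,0,0,0,-0.03,0]
    - [0,0,0,0,0,-0.03,0]
    - [0,0,0,0,0,-0.015,0]
    - [0,0,0,0.013,-0.011,0,0]
    - [0,0,0,0.026,-0.022,0,0]
    - [0,0,0,0.026,-0.022,0,0]
    - [0,0,0,0.026,-0.022,0,0]

```text
time: 11.7
tool_pos: [0.5639, -0.1599, 0.1021]
tcp_rot: [0.467, 3.106, -0.0]
wrist_force: [-0.4, -0.6, -0.3]
width: 0.089
grip_force: 34.2
```

Call:
drive_tool:
  rows:
    - [0,0,0,0.026,-0.022,0,0]
    - [0,0,0,0.026,-0.022,0,0]
    - [0,0,0,0.026,-0.022,0,0]
    - [0,0,0,0.026,-0.022,0,0]
    - [0,0,0,0.013,-0.011,0,0]
    - [0,0,0,0,0,0,0]
    - [0,0,0,0,0,0,0]
    - [0,0,0,0,0,0,0]

```text
time: 12.37
tool_pos: [0.4249, -0.22, 0.1023]
tcp_rot: [0.469, 3.104, -0.001]
wrist_force: [0.4, -0.1, -0.1]
width: 0.094
grip_force: 34.2
```

Run:
```python
from h import *
go(*well('e'),.036)
held('e',status.read_state()["tool_pos"][2]-.0118)
```

```text
t 12.37 tcp [ 0.4249 -0.22    0.1023] shift mm [ 1.   2.7 66.3] turn deg [-0.    0.12  0.11] w 0.094 grip 34.2 F [ 0.4 -0.1 -0.1]
side px [0.  0.7] [378, 136, 4, 3, 9] model area 18 pos [ 0.4246 -0.2154] minus tcp in tool axes mm [1.7 4.2]
top px [2.2 8.2] [392, 235, 7, 7, 33] model area 20 pos [ 0.3983 -0.2256] minus tcp in tool axes mm [ 23.8 -13.3]
```

Call:
drive_tool:
  rows:
    - [0,0,0,0.001,0.0027,0.015,0]
    - [0,0,0,0,0,0.02,0]
    - [0,0,0,0,0,0.015,0]
    - [0,0,0,0,0,0,0]
    - [0,0,0,0,0,0,0]
    - [0,0,0,0,0,0,0]
    - [0,0,0,0,0,0,0]

```text
time: 13.05
tool_pos: [0.425, -0.2173, 0.0527]
tcp_rot: [0.468, 3.104, -0.001]
wrist_force: [-0.2, -0.7, -0.2]
width: 0.095
grip_force: 34.2
```

Run:
```python
from h import *
go(*well('e'),.0355)
```

```text
t 13.05 tcp [ 0.425  -0.2173  0.0527] shift mm [ 0.3  0.2 17.2] turn deg [-0.03  0.12  0.16] w 0.095 grip 34.2 F [-0.2 -0.7 -0.2]
```

Call:
drive_tool:
  rows:
    - [0,0,0,0,0,0.006,0]
    - [0,0,0,0,0,0.005,0]
    - [0,0,0,0,0,0.003,0]
    - [0,0,0,0,0,0.003,0]
    - [0,0,0,0,0,0,0]
    - [0,0,0,0,0,0,0]

```text
time: 13.55
tool_pos: [0.4237, -0.2169, 0.0346]
tcp_rot: [-0.469, -3.106, -0.0]
wrist_force: [-0.7, 0.3, 3.9]
width: 0.092
grip_force: 34.5
```

Run:
```python
from h import *
go(*well('e'),.0355)
```

```text
t 13.55 tcp [ 0.4237 -0.2169  0.0346] shift mm [-1.1  0.2 -0.9] turn deg [ 0.01 -0.01  0.12] w 0.092 grip 34.5 F [-0.7  0.3  3.9]
```

Call:
drive_tool:
  rows:
    - [0,0,0,0,0,0,0.2]
    - [0,0,0,0,0,0,0.5]
    - [0,0,0,0,0,0,0.5]
    - [0,0,0,0,0,-0.001,0.5]
    - [0,0,0,0,0,-0.03,0.5]
    - [0,0,0,0,0,-0.04,0.5]
    - [0,0,0,0,0,-0.02,0.5]
    - [0,0,0,0,0,0,0.5]

```text
time: 14.22
tool_pos: [0.4275, -0.2191, 0.1312]
tcp_rot: [0.468, 3.097, -0.006]
wrist_force: [1.0, 0.4, 0.3]
width: 0.498
grip_force: 0.0
```

Call:
drive_tool:
  rows:
    - [0,0,0,0.007,0.02,0,0.5]
    - [0,0,0,0.013,0.036,0,0.5]
    - [0,0,0,0.013,0.036,0,0.5]
    - [0,0,0,0.013,0.036,0,0.5]
    - [0,0,0,0.013,0.036,0,0.5]
    - [0,0,0,0.013,0.036,0,0.5]
    - [0,0,0,0.013,0.036,0,0.5]
    - [0,0,0,0.013,0.036,0,0.5]

```text
time: 14.88
tool_pos: [0.4093, 0.0736, 0.1248]
tcp_rot: [-0.47, -3.106, 0.0]
wrist_force: [0.8, 0.3, 0.2]
width: 0.505
grip_force: 0.0
```

Call:
drive_tool:
  rows:
    - [0,0,0,0,0.003,0,0.5]
    - [0,0,0,0,0,0.02,0.5]
    - [0,0,0,0,0,0.03,0.5]
    - [0,0,0,0,0,0.015,0.5]
    - [0,0,0,0,0,0,0.5]
    - [0,0,0,0,0,0,0.5]
    - [0,0,0,0,0,0,0.5]

```text
time: 15.47
tool_pos: [0.4118, 0.0745, 0.061]
tcp_rot: [0.47, 3.106, 0.0]
wrist_force: [0.1, -0.0, -0.1]
width: 0.499
grip_force: 0.0
```

Run:
```python
from h import *
go(*POS['b'],.018)
p=read_camera('side');u=proj(p,[*well('e'),.03])[0];print(u,proj(p,[*well('d'),.03]),[ (np.round(c,1),A) for c,A,m in gold(p)])
r,c=int(u[1]),int(u[0]);cv2.imwrite('pics/s5.png',cv2.resize(p["color"][r-40:r+80,c-70:c+50,::-1],None,fx=5,fy=5,interpolation=cv2.INTER_CUBIC))
```

```text
t 15.47 tcp [0.4118 0.0745 0.061 ] shift mm [ 0.2  1.6 43. ] turn deg [0.01 0.04 0.1 ] w 0.499 grip 0.0 F [ 0.1 -0.  -0.1]
[377.70943848 152.93843953] [[367.86997619 150.19440785]] [(array([365.3, 149.9]), 14), (array([373.9, 213.8]), 102), (array([375.8, 235.2]), 213), (array([370.8, 290.8]), 95)]
```

View pics/s5.png

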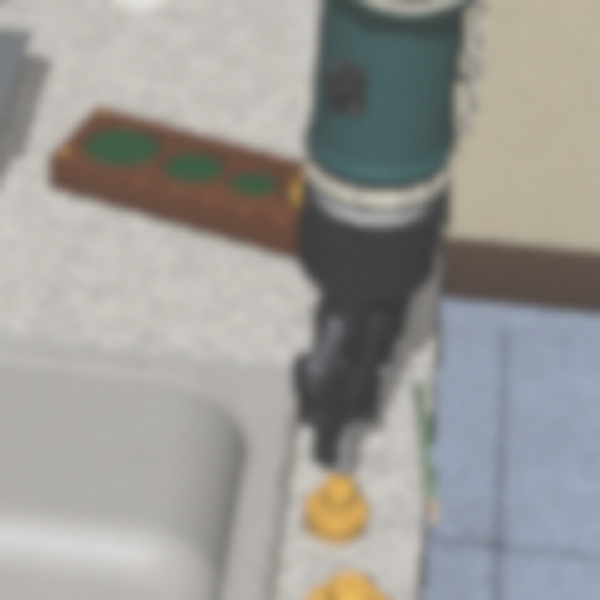

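Call:
drive_tool:
  rows:
    - [0,0,0,0,0.0016,0.015,0.5]
    - [0,0,0,0,0,0.018,0.5]
    - [0,0,0,0,0,0.01,0.5]
    - [0,0,0,0,0,0,0.5]
    - [0,0,0,0,0,0,0.5]
    - [0,0,0,0,0,0,0.5]

```text
time: 16.02
tool_pos: [0.4126, 0.0763, 0.0184]
tcp_rot: [0.469, 3.105, 0.001]
wrist_force: [0.1, 0.2, -0.6]
width: 0.501
grip_force: 0.0
```

Run:
```python
from h import *
go(*POS['b'],.018)
```

```text
t 16.02 tcp [0.4126 0.0763 0.0184] shift mm [ 0.4 -0.4  0.4] turn deg [0.04 0.08 0.12] w 0.501 grip 0.0 F [ 0.1  0.2 -0.6]
```

Call:
drive_tool:
  rows:
    - [0,0,0,0,0,0,0.3]
    - [0,0,0,0,0,0,0]
    - [0,0,0,0,0,0,0]
    - [0,0,0,0,0,0,0]
    - [0,0,0,0,0,0,0]
    - [0,0,0,0,0,0,0]
  force: 60

```text
time: 16.52
tool_pos: [0.4127, 0.0766, 0.0187]
tcp_rot: [0.469, 3.105, 0.001]
wrist_force: [-1.1, 0.0, 5.1]
width: 0.2
grip_force: 58.5
```

Run:
```python
from h import *
go(*POS['b'],.018)
```

```text
t 16.52 tcp [0.4127 0.0766 0.0187] shift mm [ 0.5 -0.6  0.7] turn deg [0.05 0.1  0.13] w 0.2 grip 58.5 F [-1.1  0.   5.1]
```

Call:
drive_tool:
  rows:
    - [0,0,0,0,0,-0.015,0]
    - [0,0,0,0,0,-0.03,0]
    - [0,0,0,0,0,-0.03,0]
    - [0,0,0,0,0,-0.02,0]
    - [0,0,0,-0.011,-0.0137,0,0]
    - [0,0,0,-0.02,-0.025,0,0]
    - [0,0,0,-0.02,-0.025,0,0]
    - [0,0,0,-0.02,-0.025,0,0]

```text
time: 17.18
tool_pos: [0.4535, -0.0303, 0.1129]
tcp_rot: [0.467, 3.106, 0.0]
wrist_force: [1.1, 0.1, -2.8]
width: 0.2
grip_force: 59.2
```

Call:
drive_tool:
  rows:
    - [0,0,0,-0.02,-0.025,0,0]
    - [0,0,0,-0.02,-0.025,0,0]
    - [0,0,0,-0.02,-0.025,0,0]
    - [0,0,0,-0.02,-0.025,0,0]
    - [0,0,0,-0.02,-0.025,0,0]
    - [0,0,0,-0.02,-0.025,0,0]
    - [0,0,0,-0.02,-0.025,0,0]
    - [0,0,0,-0.02,-0.025,0,0]

```text
time: 17.85
tool_pos: [0.5471, -0.2691, 0.1122]
tcp_rot: [-0.469, -3.106, -0.0]
wrist_force: [0.4, -0.3, -1.5]
width: 0.197
grip_force: 59.2
```

Call:
drive_tool:
  rows:
    - [0,0,0,-0.011,-0.0137,0,0]
    - [0,0,0,0,0,0,0]
    - [0,0,0,0,0,0,0]
    - [0,0,0,0,0,0,0]

```text
time: 18.18
tool_pos: [0.5528, -0.2832, 0.1118]
tcp_rot: [-0.469, -3.105, -0.002]
wrist_force: [-0.4, -0.1, -1.6]
width: 0.196
grip_force: 59.2
```

Run:
```python
from h import *
go(*well('b'),.042)
held('b',status.read_state()["tool_pos"][2]-.0187)
```

```text
t 18.18 tcp [ 0.5528 -0.2832  0.1118] shift mm [18.9 25.1 69.8] turn deg [ 0.05 -0.11  0.12] w 0.196 grip 59.2 F [-0.4 -0.1 -1.6]
side px [0.5 0.6] [340, 119, 11, 8, 62] model area 88 pos [ 0.5503 -0.2791] minus tcp in tool axes mm [3.6 3.2]
top px [-9.8  0.8] [400, 191, 2, 2, 3] model area 119 pos [ 0.5505 -0.2506] minus tcp in tool axes mm [11.8 30.4]
```

Call:
drive_tool:
  rows:
    - [0,0,0,0.0095,0.0125,0,0]
    - [0,0,0,0.0095,0.0125,0.01,0]
    - [0,0,0,0,0,0.02,0]
    - [0,0,0,0,0,0.02,0]
    - [0,0,0,0,0,0,0]
    - [0,0,0,0,0,0,0]
    - [0,0,0,0,0,0,0]
    - [0,0,0,0,0,0,0]

```text
time: 18.95
tool_pos: [0.544, -0.2549, 0.0642]
tcp_rot: [0.468, 3.104, -0.001]
wrist_force: [0.7, 0.4, -2.2]
width: 0.199
grip_force: 59.2
```

Run:
```python
from h import *
go(*well('b'),.042)
```

```text
t 18.95 tcp [ 0.544  -0.2549  0.0642] shift mm [ 2.1  0.7 22.2] turn deg [-0.03  0.15  0.15] w 0.199 grip 59.2 F [ 0.7  0.4 -2.2]
```

Call:
drive_tool:
  rows:
    - [0,0,0,0.0014,0.0005,0.008,0]
    - [0,0,0,0,0,0.006,0]
    - [0,0,0,0,0,0.004,0]
    - [0,0,0,0,0,0.003,0]
    - [0,0,0,0,0,0.001,0]
    - [0,0,0,0,0,0,0]
    - [0,0,0,0,0,0,0]

```text
time: 19.53
tool_pos: [0.5412, -0.2535, 0.0418]
tcp_rot: [-0.469, -3.105, -0.001]
wrist_force: [-4.6, 2.3, 8.6]
width: 0.201
grip_force: 60.4
```

Run:
```python
from h import *
go(*well('b'),.042)
```

```text
t 19.53 tcp [ 0.5412 -0.2535  0.0418] shift mm [-1.   0.2 -0.2] turn deg [ 0.01 -0.09  0.12] w 0.201 grip 60.4 F [-4.6  2.3  8.6]
```

Call:
drive_tool:
  rows:
    - [0,0,0,0,0,-0.0005,0.3]
    - [0,0,0,0,0,0,0.5]
    - [0,0,0,0,0,0,0.5]
    - [0,0,0,0,0,0,0.5]
    - [0,0,0,0,0,-0.03,0.5]
    - [0,0,0,0,0,-0.04,0.5]
    - [0,0,0,0,0,-0.03,0.5]
    - [0,0,0,0,0,0,0.5]

```text
time: 20.2
tool_pos: [0.5465, -0.2561, 0.1489]
tcp_rot: [0.467, 3.094, -0.007]
wrist_force: [1.2, -0.7, 2.1]
width: 0.5
grip_force: 0.0
```

Call:
drive_tool:
  rows:
    - [0,0,0,0.011,0.0151,0,0.55]
    - [0,0,0,0.0219,0.0302,0,0.55]
    - [0,0,0,0.0219,0.0302,0,0.55]
    - [0,0,0,0.0219,0.0302,0,0.55]
    - [0,0,0,0.0219,0.0302,0,0.55]
    - [0,0,0,0.0219,0.0302,0,0.55]
    - [0,0,0,0.0219,0.0302,0,0.55]
    - [0,0,0,0.0219,0.0302,0,0.55]

```text
time: 20.87
tool_pos: [0.4508, 0.0127, 0.1408]
tcp_rot: [0.47, 3.106, 0.0]
wrist_force: [0.7, -0.1, 0.5]
width: 0.554
grip_force: 0.0
```

Call:
drive_tool:
  rows:
    - [0,0,0,0.0219,0.0302,0,0.55]
    - [0,0,0,0.0219,0.0302,0,0.55]
    - [0,0,0,0.0219,0.0302,0,0.55]
    - [0,0,0,0.0219,0.0302,0,0.55]
    - [0,0,0,0.011,0.0151,0,0.55]
    - [0,0,0,0,0,0,0.55]
    - [0,0,0,0,0,0,0.55]
    - [0,0,0,0,0,0,0.55]

```text
time: 21.53
tool_pos: [0.3976, 0.1698, 0.1408]
tcp_rot: [0.468, 3.106, -0.001]
wrist_force: [0.2, 0.3, -0.5]
width: 0.548
grip_force: 0.0
```

Run:
```python
from h import *
go(*POS['a'],.027)
p=read_camera('side');print([np.round(proj(p,[*well(n),.035]),1).tolist() for n in 'bde'],[ (np.round(c,1),A) for c,A,m in gold(p)])
```

```text
t 21.53 tcp [0.3976 0.1698 0.1408] shift mm [ -1.1   1.1 113.8] turn deg [-0.03  0.02  0.16] w 0.548 grip 0.0 F [ 0.2  0.3 -0.5]
[[[345.7, 142.8]], [[368.0, 149.0]], [[377.8, 151.7]]] [(array([345.8, 143.6]), 111), (array([367.5, 149.8]), 56), (array([375.8, 235.2]), 213), (array([370.8, 290.8]), 95)]
```

Call:
drive_tool:
  rows:
    - [0,0,0,-0.0015,0.0004,0.015,0.55]
    - [0,0,0,0,0,0.03,0.55]
    - [0,0,0,0,0,0.03,0.55]
    - [0,0,0,0,0,0.025,0.55]
    - [0,0,0,0,0,0.013,0.55]
    - [0,0,0,0,0,0,0.55]
    - [0,0,0,0,0,0,0.55]
    - [0,0,0,0,0,0,0.55]

```text
time: 22.25
tool_pos: [0.4003, 0.1698, 0.0289]
tcp_rot: [0.471, 3.105, 0.001]
wrist_force: [0.7, 1.0, -0.7]
width: 0.549
grip_force: 0.0
```

Run:
```python
from h import *
go(.3993,.1697,.027)
```

```text
t 22.25 tcp [0.4003 0.1698 0.0289] shift mm [ 1.  -0.4  1.9] turn deg [0.05 0.08 0.04] w 0.549 grip 0.0 F [ 0.7  1.  -0.7]
```

Call:
drive_tool:
  rows:
    - [0,0,0,0.001,0,0.0015,0.4]
    - [0,0,0,0,0,0,0]
    - [0,0,0,0,0,0,0]
    - [0,0,0,0,0,0,0]
    - [0,0,0,0,0,0,0]
    - [0,0,0,0,0,0,0]
  force: 80

```text
time: 22.75
tool_pos: [0.3995, 0.1711, 0.0281]
tcp_rot: [0.468, 3.104, 0.002]
wrist_force: [-0.0, -0.6, 5.6]
width: 0.252
grip_force: 78.3
```

Run:
```python
from h import *
go(.3993,.1697,.027)
```

```text
t 22.75 tcp [0.3995 0.1711 0.0281] shift mm [-0.2 -1.4  1.1] turn deg [0.11 0.15 0.14] w 0.252 grip 78.3 F [-0.  -0.6  5.6]
```

Call:
drive_tool:
  rows:
    - [0,0,0,0,0,-0.015,0]
    - [0,0,0,0,0,-0.03,0]
    - [0,0,0,0,0,-0.03,0]
    - [0,0,0,0,0,-0.03,0]
    - [0,0,0,-0.0123,-0.014,-0.005,0]
    - [0,0,0,-0.0247,-0.0279,0,0]
    - [0,0,0,-0.0247,-0.0279,0,0]
    - [0,0,0,-0.0247,-0.0279,0,0]

```text
time: 23.42
tool_pos: [0.4511, 0.0505, 0.1362]
tcp_rot: [-0.466, -3.106, 0.0]
wrist_force: [0.3, 0.4, -5.1]
width: 0.249
grip_force: 79.8
```

Call:
drive_tool:
  rows:
    - [0,0,0,-0.0247,-0.0279,0,0]
    - [0,0,0,-0.0247,-0.0279,0,0]
    - [0,0,0,-0.0247,-0.0279,0,0]
    - [0,0,0,-0.0247,-0.0279,0,0]
    - [0,0,0,-0.0247,-0.0279,0,0]
    - [0,0,0,-0.0247,-0.0279,0,0]
    - [0,0,0,-0.0247,-0.0279,0,0]
    - [0,0,0,-0.0247,-0.0279,0,0]

```text
time: 24.08
tool_pos: [0.5739, -0.2213, 0.1351]
tcp_rot: [-0.469, -3.104, -0.001]
wrist_force: [1.6, 0.9, -4.7]
width: 0.248
grip_force: 79.8
```

Call:
drive_tool:
  rows:
    - [0,0,0,-0.0247,-0.0279,0,0]
    - [0,0,0,-0.0123,-0.014,0,0]
    - [0,0,0,0,0,0,0]
    - [0,0,0,0,0,0,0]
    - [0,0,0,0,0,0,0]
    - [0,0,0,0,0,0,0]

```text
time: 24.58
tool_pos: [0.5965, -0.2695, 0.1355]
tcp_rot: [-0.467, -3.104, -0.002]
wrist_force: [-0.1, 0.6, -6.5]
width: 0.254
grip_force: 79.8
```

Run:
```python
from h import *
go(*well('a'),.0515)
held('a',status.read_state()["tool_pos"][2]-.0281)
```

```text
t 24.58 tcp [ 0.5965 -0.2695  0.1355] shift mm [-1.5 -1.  84. ] turn deg [ 0.04 -0.14  0.18] w 0.254 grip 79.8 F [-0.1  0.6 -6.5]
side px [0.4 0.3] [325, 110, 15, 15, 137] model area 170 pos [ 0.5949 -0.2674] minus tcp in tool axes mm [2.2 1.5]
top px [-19.4  25.4] [376, 170, 22, 66, 270] model area 215 pos [ 0.5125 -0.2013] minus tcp in tool axes mm [100.5  40.1]
```

Call:
drive_tool:
  rows:
    - [0,0,0,-0.0015,-0.001,0.015,0]
    - [0,0,0,0,0,0.025,0]
    - [0,0,0,0,0,0.015,0]
    - [0,0,0,0,0,0.007,0]
    - [0,0,0,0,0,0,0]
    - [0,0,0,0,0,0,0]
    - [0,0,0,0,0,0,0]

```text
time: 25.27
tool_pos: [0.5998, -0.2727, 0.0756]
tcp_rot: [0.468, 3.104, -0.001]
wrist_force: [-0.8, -0.5, -4.9]
width: 0.253
grip_force: 79.9
```

Run:
```python
from h import *
go(*well('a'),.0515)
```

```text
t 25.27 tcp [ 0.5998 -0.2727  0.0756] shift mm [ 2.6  1.1 24.1] turn deg [-0.02  0.12  0.14] w 0.253 grip 79.9 F [-0.8 -0.5 -4.9]
```

Call:
drive_tool:
  rows:
    - [0,0,0,0.0015,0.001,0.008,0]
    - [0,0,0,0,0,0.006,0]
    - [0,0,0,0,0,0.004,0]
    - [0,0,0,0,0,0.003,0]
    - [0,0,0,0,0,0.002,0]
    - [0,0,0,0,0,0,0]
    - [0,0,0,0,0,0,0]

```text
time: 25.85
tool_pos: [0.5979, -0.2711, 0.0515]
tcp_rot: [0.469, 3.106, -0.0]
wrist_force: [0.9, -0.3, -5.2]
width: 0.253
grip_force: 79.9
```

Run:
```python
from h import *
go(*well('a'),.0515)
```

```text
t 25.85 tcp [ 0.5979 -0.2711  0.0515] shift mm [0.3 0.1 0. ] turn deg [-0.01  0.03  0.13] w 0.253 grip 79.9 F [ 0.9 -0.3 -5.2]
```

Call:
drive_tool:
  rows:
    - [0,0,0,0,0,0.001,0]
    - [0,0,0,0,0,0.0005,0]
    - [0,0,0,0,0,0,0]
    - [0,0,0,0,0,0,0]

```text
time: 26.18
tool_pos: [0.598, -0.2711, 0.0512]
tcp_rot: [0.469, 3.106, -0.0]
wrist_force: [-4.0, 1.5, 5.6]
width: 0.253
grip_force: 80.8
```

Call:
drive_tool:
  rows:
    - [0,0,0,0,0,0,0.35]
    - [0,0,0,0,0,0,0.55]
    - [0,0,0,0,0,0,0.55]
    - [0,0,0,0,0,0,0.55]
    - [0,0,0,0,0,-0.03,0.55]
    - [0,0,0,0,0,-0.04,0.55]
    - [0,0,0,0,0,-0.03,0.55]
    - [0,0,0,0,0,0,0.55]

```text
time: 26.85
tool_pos: [0.6026, -0.2734, 0.1587]
tcp_rot: [0.467, 3.093, -0.007]
wrist_force: [1.2, -0.8, 2.3]
width: 0.547
grip_force: 0.0
```

Run:
```python
from h import *
go(*POS['c'],.15)
p=read_camera('side');print([np.round(proj(p,[*well(n),.035]),1).tolist() for n in 'abde'],[ (np.round(c,1),A) for c,A,m in gold(p)],[np.round(moments(f["mask"])[0],1) for f in masks_of(p,'flask')])
```

```text
t 26.85 tcp [ 0.6026 -0.2734  0.1587] shift mm [383.9 539.6   8.7] turn deg [-0.13  0.8   0.13] w 0.547 grip 0.0 F [ 1.2 -0.8  2.3]
[[[331.2, 138.8]], [[345.7, 142.8]], [[368.0, 149.0]], [[377.8, 151.7]]] [(array([330.8, 138.9]), 166), (array([345.6, 143.6]), 109), (array([367.9, 149.8]), 59), (array([378. , 153.3]), 44), (array([370.8, 290.8]), 95)] [array([374.8, 261. ])]
```

Call:
drive_tool:
  rows:
    - [0,0,0,0.0107,0.015,0,0.5]
    - [0,0,0,0.0213,0.03,0,0.5]
    - [0,0,0,0.0213,0.03,0,0.5]
    - [0,0,0,0.0213,0.03,0,0.5]
    - [0,0,0,0.0213,0.03,0,0.5]
    - [0,0,0,0.0213,0.03,0,0.5]
    - [0,0,0,0.0213,0.03,0,0.5]
    - [0,0,0,0.0213,0.03,0,0.5]

```text
time: 27.62
tool_pos: [0.5091, -0.0073, 0.1479]
tcp_rot: [-0.469, -3.103, 0.0]
wrist_force: [1.2, 0.8, 0.8]
width: 0.502
grip_force: 0.0
```

Call:
drive_tool:
  rows:
    - [0,0,0,0.0213,0.03,0,0.5]
    - [0,0,0,0.0213,0.03,0,0.5]
    - [0,0,0,0.0213,0.03,0,0.5]
    - [0,0,0,0.0213,0.03,0,0.5]
    - [0,0,0,0.0213,0.03,0,0.5]
    - [0,0,0,0.0213,0.03,0,0.5]
    - [0,0,0,0.0213,0.03,0,0.5]
    - [0,0,0,0.0213,0.03,0,0.5]

```text
time: 28.28
tool_pos: [0.4173, 0.2717, 0.1481]
tcp_rot: [-0.469, -3.104, 0.003]
wrist_force: [0.5, 0.1, -0.1]
width: 0.501
grip_force: 0.0
```

Call:
drive_tool:
  rows:
    - [0,0,0,0.0213,0.03,0,0.5]
    - [0,0,0,0.0213,0.03,0,0.4]
    - [0,0,0,0.0107,0.015,0,0.4]
    - [0,0,0,0,0,0,0.4]
    - [0,0,0,0,0,0,0.4]
    - [0,0,0,0,0,0,0.4]
    - [0,0,0,0,0,0,0.4]

```text
time: 28.87
tool_pos: [0.3906, 0.3567, 0.149]
tcp_rot: [-0.471, -3.105, 0.003]
wrist_force: [-0.0, 0.4, -0.3]
width: 0.402
grip_force: 0.0
```

Run:
```python
from h import *
go(*POS['c'],.016)
```

```text
t 28.87 tcp [0.3906 0.3567 0.149 ] shift mm [ -6.    1.1 133. ] turn deg [-0.1  -0.04  0.06] w 0.402 grip 0.0 F [-0.   0.4 -0.3]
```

Call:
drive_tool:
  rows:
    - [0,0,0,-0.0063,0.0007,0.015,0.4]
    - [0,0,0,0,0,0.03,0.4]
    - [0,0,0,0,0,0.035,0.4]
    - [0,0,0,0,0,0.015,0.4]
    - [0,0,0,0,0,0,0.4]
    - [0,0,0,0,0,0,0.4]
    - [0,0,0,0,0,0,0.4]

```text
time: 29.45
tool_pos: [0.3982, 0.357, 0.0563]
tcp_rot: [0.471, 3.105, 0.002]
wrist_force: [0.1, 0.8, -0.3]
width: 0.4
grip_force: 0.0
```

Run:
```python
from h import *
go(.397,.3556,.016)
p=read_camera('side');r,c=290,371;cv2.imwrite('pics/s6.png',cv2.resize(p["color"][r-60:r+40,c-50:c+50,::-1],None,fx=5,fy=5,interpolation=cv2.INTER_CUBIC))
```

```text
t 29.45 tcp [0.3982 0.357  0.0563] shift mm [ 0.7 -1.7 40.3] turn deg [0.09 0.07 0.06] w 0.4 grip 0.0 F [ 0.1  0.8 -0.3]
```

View pics/s6.png

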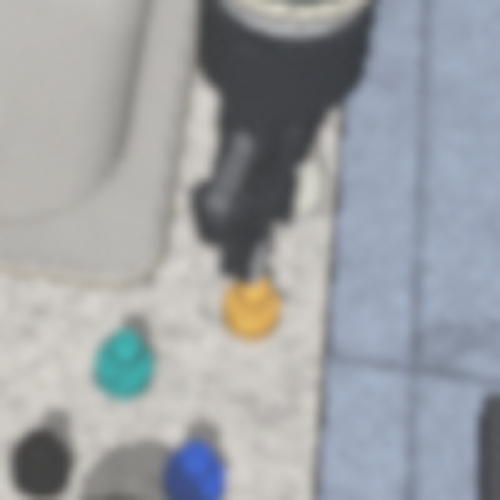

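Call:
drive_tool:
  rows:
    - [0,0,0,0.0007,-0.0015,0.012,0.4]
    - [0,0,0,0,0,0.018,0.4]
    - [0,0,0,0,0,0.0105,0.4]
    - [0,0,0,0,0,0,0.4]
    - [0,0,0,0,0,0,0.4]
    - [0,0,0,0,0,0,0.4]

```text
time: 30.0
tool_pos: [0.3961, 0.3561, 0.0149]
tcp_rot: [0.469, 3.106, 0.001]
wrist_force: [-0.1, -0.0, -0.7]
width: 0.401
grip_force: 0.0
```

Run:
```python
from h import *
go(.397,.3556,.016)
```

```text
t 30.0 tcp [0.3961 0.3561 0.0149] shift mm [-1.  -0.2 -1.1] turn deg [0.03 0.02 0.14] w 0.401 grip 0.0 F [-0.1 -0.  -0.7]
```

Call:
drive_tool:
  rows:
    - [0,0,0,-0.001,0,-0.001,0.3]
    - [0,0,0,0,0,0,0]
    - [0,0,0,0,0,0,0]
    - [0,0,0,0,0,0,0]
    - [0,0,0,0,0,0,0]
    - [0,0,0,0,0,0,0]
  force: 50

```text
time: 30.5
tool_pos: [0.3978, 0.3563, 0.0167]
tcp_rot: [0.469, 3.105, 0.003]
wrist_force: [0.6, 1.1, 6.0]
width: 0.152
grip_force: 48.9
```

Run:
```python
from h import *
go(*well('c'),.15)
```

```text
t 30.5 tcp [0.3978 0.3563 0.0167] shift mm [-272.3 -539.4 -133.3] turn deg [0.12 0.08 0.13] w 0.152 grip 48.9 F [0.6 1.1 6. ]
```

Call:
drive_tool:
  rows:
    - [0,0,0,0,0,-0.015,0]
    - [0,0,0,0,0,-0.03,0]
    - [0,0,0,0,0,-0.035,0]
    - [0,0,0,0,0,-0.035,0]
    - [0,0,0,0,0,-0.018,0]
    - [0,0,0,-0.0085,-0.0168,0,0]
    - [0,0,0,-0.017,-0.0337,0,0]
    - [0,0,0,-0.017,-0.0337,0,0]

```text
time: 31.17
tool_pos: [0.4125, 0.2623, 0.149]
tcp_rot: [0.464, 3.106, 0.001]
wrist_force: [0.4, 0.2, -1.1]
width: 0.152
grip_force: 49.1
```

Call:
drive_tool:
  rows:
    - [0,0,0,-0.017,-0.0337,0,0]
    - [0,0,0,-0.017,-0.0337,0,0]
    - [0,0,0,-0.017,-0.0337,0,0]
    - [0,0,0,-0.017,-0.0337,0,0]
    - [0,0,0,-0.017,-0.0337,0,0]
    - [0,0,0,-0.017,-0.0337,0,0]
    - [0,0,0,-0.017,-0.0337,0,0]
    - [0,0,0,-0.017,-0.0337,0,0]

```text
time: 31.83
tool_pos: [0.4622, -0.037, 0.1482]
tcp_rot: [-0.469, -3.106, -0.0]
wrist_force: [0.9, 0.3, -1.0]
width: 0.153
grip_force: 49.1
```

Call:
drive_tool:
  rows:
    - [0,0,0,-0.017,-0.0337,0,0]
    - [0,0,0,-0.017,-0.0337,0,0]
    - [0,0,0,-0.017,-0.0337,0,0]
    - [0,0,0,-0.017,-0.0337,0,0]
    - [0,0,0,-0.017,-0.0337,0,0]
    - [0,0,0,-0.0085,-0.0168,0,0]
    - [0,0,0,0,0,0,0]
    - [0,0,0,0,0,0,0]

```text
time: 32.5
tool_pos: [0.4968, -0.2406, 0.1477]
tcp_rot: [-0.473, -3.104, -0.001]
wrist_force: [-0.3, 0.6, -1.1]
width: 0.158
grip_force: 49.2
```

Call:
drive_tool:
  rows:
    - [0,0,0,0,0,0,0]
    - [0,0,0,0,0,0,0]

```text
time: 32.67
tool_pos: [0.4968, -0.2385, 0.148]
tcp_rot: [-0.467, -3.105, -0.001]
wrist_force: [0.6, -0.1, -2.0]
width: 0.152
grip_force: 49.2
```

Run:
```python
from h import *
go(*well('c'),.040)
held('c',status.read_state()["tool_pos"][2]-.0167)
```

```text
t 32.67 tcp [ 0.4968 -0.2385  0.148 ] shift mm [ -0.8  -0.9 108. ] turn deg [ 0.04 -0.08  0.18] w 0.152 grip 49.2 F [ 0.6 -0.1 -2. ]
side px [0.6 0.6] [356, 118, 9, 7, 42] model area 60 pos [ 0.4942 -0.2351] minus tcp in tool axes mm [3.5 2.5]
top px [2.7 4.4] [401, 208, 5, 6, 17] model area 75 pos [ 0.4823 -0.2463] minus tcp in tool axes mm [ 11.6 -11.8]
```

Call:
drive_tool:
  rows:
    - [0,0,0,-0.0015,-0.001,0.015,0]
    - [0,0,0,0,0,0.03,0]
    - [0,0,0,0,0,0.025,0]
    - [0,0,0,0,0,0.015,0]
    - [0,0,0,0,0,0,0]
    - [0,0,0,0,0,0,0]
    - [0,0,0,0,0,0,0]

```text
time: 33.35
tool_pos: [0.4996, -0.2412, 0.0647]
tcp_rot: [0.467, 3.105, -0.001]
wrist_force: [1.1, 0.1, -0.4]
width: 0.155
grip_force: 49.2
```

Run:
```python
from h import *
go(*well('c'),.040)
```

```text
t 33.35 tcp [ 0.4996 -0.2412  0.0647] shift mm [ 2.6  0.8 24.7] turn deg [-0.02  0.1   0.18] w 0.155 grip 49.2 F [ 1.1  0.1 -0.4]
```

Call:
drive_tool:
  rows:
    - [0,0,0,0.001,0.0007,0.008,0]
    - [0,0,0,0,0,0.006,0]
    - [0,0,0,0,0,0.004,0]
    - [0,0,0,0,0,0.003,0]
    - [0,0,0,0,0,0.003,0]
    - [0,0,0,0,0,0.001,0]
    - [0,0,0,0,0,0,0]
    - [0,0,0,0,0,0,0]

```text
time: 34.02
tool_pos: [0.4978, -0.2404, 0.0397]
tcp_rot: [-0.469, -3.106, -0.0]
wrist_force: [-4.3, 1.3, 10.0]
width: 0.155
grip_force: 50.1
```

Run:
```python
from h import *
go(*well('c'),.040)
```

```text
t 34.02 tcp [ 0.4978 -0.2404  0.0397] shift mm [ 0.7  0.5 -0.3] turn deg [ 0.01 -0.03  0.13] w 0.155 grip 50.1 F [-4.3  1.3 10. ]
```

On the floor. Release, lift, and back away so both cameras see the block.

Call:
drive_tool:
  rows:
    - [0,0,0,0,0,-0.0005,0.25]
    - [0,0,0,0,0,0,0.45]
    - [0,0,0,0,0,0,0.45]
    - [0,0,0,0,0,0,0.45]
    - [0,0,0,0,0,-0.03,0.45]
    - [0,0,0,0,0,-0.04,0.45]
    - [0,0,0,0,0,-0.04,0.45]
    - [0,0,0,0,0,-0.03,0.45]

```text
time: 34.68
tool_pos: [0.4986, -0.2407, 0.1819]
tcp_rot: [0.469, 3.104, -0.001]
wrist_force: [0.6, -0.0, -0.8]
width: 0.453
grip_force: 0.0
```

Call:
drive_tool:
  rows:
    - [0,0,0,0.01,-0.02,0,0.45]
    - [0,0,0,0.01,-0.035,0,0.45]
    - [0,0,0,0.01,-0.035,0,0.45]
    - [0,0,0,0.01,-0.035,0,0.45]
    - [0,0,0,0.01,-0.035,0,0.45]
    - [0,0,0,0.01,-0.035,0,0.45]
    - [0,0,0,0,-0.02,0,0.45]
    - [0,0,0,0,0,0,0.45]

```text
time: 35.35
tool_pos: [0.3752, -0.4318, 0.179]
tcp_rot: [0.475, 3.105, -0.003]
wrist_force: [0.4, -0.4, 0.8]
width: 0.45
grip_force: 0.0
```

Run:
```python
from h import *
ims=[]
for cam in('side','top'):
    p=read_camera(cam)
    g=gold(p);c0,s0=np.cos(BW),np.sin(BW)
    for n in 'abcde':
        m=sil(p,weight(n,*well(n),.023));o=min(g,key=lambda t:np.hypot(*(t[0]-m[0])))
        x=least_squares(lambda x:sil(p,weight(n,*x,.023))[0]-o[0],well(n),diff_step=3e-3).x-[BX,BY]
        print(cam,n,np.round(o[0]-m[0],2),o[1],round(m[2]),'block mm err',np.round([(c0*x[0]+s0*x[1]-WELL[n])*1e3,(-s0*x[0]+c0*x[1])*1e3],1))
    print('flask',[np.round(moments(f["mask"])[0],1) for f in masks_of(p,'flask')][:1])
    u=proj(p,[BX,BY,.03])[0];r,c=int(u[1]),int(u[0]);ims.append(cv2.resize(p["color"][r-40:r+40,c-40:c+40,::-1],(400,400),interpolation=cv2.INTER_CUBIC))
cv2.imwrite('pics/end.png',np.hstack(ims))
```

```text
side a [-0.4   0.49] 166 169 block mm err [-0.2  3.6]
side b [-0.15  0.24] 105 97 block mm err [-0.2  1.7]
side c [-0.14 -0.03] 75 64 block mm err [0.6 0. ]
side d [ 0.03 -0.03] 57 42 block mm err [ 0.  -0.2]
side e [0.26 0.53] 45 23 block mm err [-2.   2.7]
flask [array([374.9, 261.2])]
top a [ 0.29 -0.39] 175 187 block mm err [ 1.6 -0.6]
top b [-0.1   0.15] 92 106 block mm err [-0.6  0.2]
top c [0.13 0.07] 58 63 block mm err [-0.1 -0.5]
top d [-0.58  0.34] 32 37 block mm err [-1.7  1.7]
top e [-0.44  0.37] 16 18 block mm err [-1.7  1.2]
flask [array([248.3, 244.1])]
```

View pics/end.png

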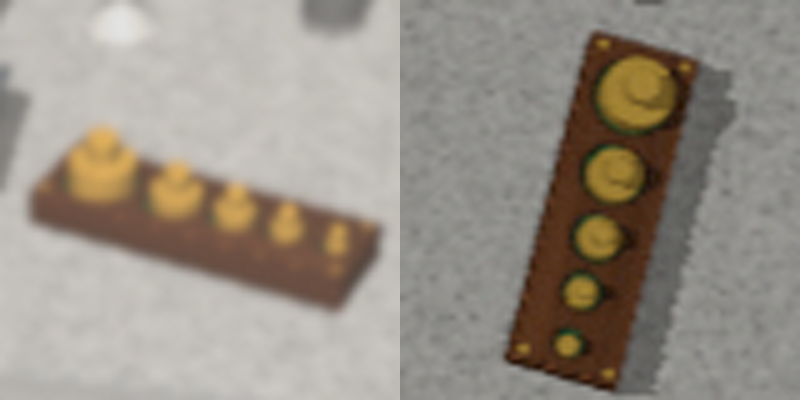

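All five weights sit upright in their wells, with green felt showing round each. The flask is still in its place.

```bash
python3 -c "
from workcell import workorder
print(workorder.finish_job())"
```

```text
the job is handed in; nothing more can be done
None
```

I put all five weights back upright in their own wells in size order, left the flask where it stood, and handed the job in after about 35 s of robot time; the hand-in returned no verdict, but the last pictures from both cameras show everything in place.

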